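Catch the thread of a canister lid and screw it shut

TASK

The wooden lid on the white canister is only lying on top of its thread. Turn it back (counter-clockwise seen from above) until it drops into place, then screw it forward (clockwise) until it is fully home, and let go of it. Leave the blue canister, which is already shut, where it stands.

Things in the scene. Friction and masses are not known exactly. Their poses are not given: they have to be found in the camera images.
- canister: White round canister, 92 mm wide, stuck to the worktop by a black rubber foot (112 mm wide): it cannot slide or turn. Origin: centre of its underside, on the worktop; z up. Two black bars on its shoulder, at its +x and -x: the lid's handle points at them when shut. Two black dots, 1.22 rad (70 deg) counter-clockwise of the bars seen from above: the handle points at them where the lid can drop.
- canister_rim (a point): Centre of the rim of the canister's 52 mm wide neck, 100 mm above its origin, axes as the canister's. The neck's thread is the same after half a turn. The lid drops within about 0.1 rad of the dots; stops end its turning about 0.14 rad past the dots and 0.05 rad past the bars. Between them a dropped lid turns easily, staying level, with 2 mm play up and sideways.
- lid: Loose wooden lid, 0.12 kg, 77 mm wide. On top a darker bar handle, 52 mm along x, 14 mm along y, from 24 to 57 mm above the origin. Origin: centre of the skirt's lower edge; z up; the same after half a turn. It starts on the thread, 92 mm above the canister's origin, x 0.1 to 0.5 rad counter-clockwise of the canister's. At the dots it drops (lower it if held) to 82 mm, and is 82 mm when shut.
- blue_canister: Blue canister of the same form without the foot, loose, 0.8 kg, 92 mm wide, 139 mm high, with the same kind of wooden lid already shut (one piece with it). Origin: centre of its underside, on the worktop; z up. To be left alone.
Things that resemble listed ones, but are neither listed nor needed, are in the scene too. What is shaped like the lid but red is not meant.

How it is judged:
By the outcome, as a careful person would: the job done as asked, in the order asked, and still so for the second after the job is handed in, with the robot touching nothing.
It also fails if it takes over 35 s, if anything falls off the work surface, if the arm or the gripper's body presses on something with over 40 N, if the wrist force passes 120 N, or if a joint passes its speed limit or range.

ROBOT

A 6-joint arm with a two-finger parallel gripper is mounted at the origin on a cart in front of the work surface, level with it; the furniture and walls round the work are solid. World frame = base frame: x ahead of the robot, y to its left, z up, the work surface at z = 0. Lengths are in mm, angles in degrees, forces in N, time in s.
With the tool pointing down it reaches from about 300 to 850 mm from the base axis. Payload 4.2 kg.
Tool frame: the origin (TCP) lies at the very end of the fingers, on their centre line; the grasp point (between the pads) lies 19 mm behind it; z points along the fingers, y is the line along which they close (so a half turn about z gives the same grasp; the last joint's range is limited). The gripper opens to 91 mm and grips with 3 to 60 N. Pads are 32 mm wide; open, the fingers measure 118 mm over their backs; the gripper's body (76 mm by 178 mm) begins 60 mm behind the grasp point.
Start: joints at [-70.588, 18.312, 89.639, -0, 72.044, -1.146], TCP at [201.916, -538.399, 213.976] pointing down, gripper open.
Joint ranges: [-177.97, 177.97], [-48.28, 115.42], [12.27, 149.76], [-77.06, 257.06], [2.81, 150.46], [-146.56, 146.56]. Speed limits (degrees/s): [147.25, 147.25, 180, 180, 180, 180].

INTERFACE

Orientations are given as [roll, pitch, yaw] about the fixed x, y, z axes, in that order (R = Rz(yaw) Ry(pitch) Rx(roll)).
In Python, from workcell import * gives the robot as it stands.
- The arm moves only by the tool move_arm, never from a script. Its argument "motion" is a list of rows, each a list of 3 entries, a list of its own where there are three numbers: the finger opening in mm, from 0 to 91.2, then the shift along the world's x, y, z in units of 25 mm (1.0 is 25 mm), then the turn, a rotation vector about the world's x, y, z in units of 4 degrees (1.0 is 4 degrees). In form: [[grip, [x, y, z], [ax, ay, az]], ...]. A call has 1 to 20 rows; each row shifts and turns the commanded pose from where the row before left it; what a row does not reach is not made up. A row lasts 1/12 s, in which the tool goes at most 41.7 mm and 7.16 degrees, less where a joint would pass 70% of its speed; a pose out of reach is approached as far as the arm can. A call with a number of a shift or a turn outside -1 to 1 is refused whole. A call with a gripper value outside its range is refused whole. The fingers move at their own pace and stop on an object; "grip_force" is the grip in N (left out, the last holds). Time passes only in rows, so rows that do not move let the fingers close. It gives the time, the measured TCP pose, the force, the opening and the grip force at its end, in the units of the state.
- state(): the state, without advancing time (a new reading comes with each control period).
- grab_frame(name): name is "side" or "top"; returns the picture (420x560x3 uint8, blue, green, red); there is no depth.
- camera_info(name): a dict with "fx", "fy", "cx", "cy" (pixels), "k1" (the pictures are not rectified: a ray, as slopes to the right and down, at radius r is drawn at 1 + k1 r^2 times it, then the intrinsics apply), "rvec" (rotation vector, rad) and "tvec" (3), from world to camera coordinates, as OpenCV has them. Camera axes: x right, y down, z forward; pixel columns grow to the right and rows downward; lengths in mm; the calibration is good to about 2 mm. A picture is of the moment at which its call begins. camera_info takes no time and is no camera call.
- job_done(): hands the job in; it is judged then, once.
The state is a dict: "time_s": time; "qpos": joint angles; "qvel": joint speeds; "effort": joint torques, N m; "ee_pos": TCP position; "ee_rot": TCP orientation; "force": force on the tool from outside, world axes, zero at the start; "torque": the same for the moment, N m; "gripper_width": finger opening in mm; "gripper_force": force on a finger pad.
Only numpy, scipy, OpenCV 4.12 (cv2) and the standard library are available. Lean on these libraries where they do the work, as an engineer would, in place of code of your own. Each camera call takes 0.05 s, during which the arm holds its last target. There are 200 camera calls.

## Working session

There is one attempt and no reset: what is moved stays moved. The work goes in short steps, Python scripts to look and compute and a tool call to move; the robot and the scene stay as the last step left them, time stands still between calls to the robot, and variables do not carry over. Pictures are saved under pics/ and viewed, at most 10 in all, crops included, and the job is handed in when it is done.

Besides the shell and the picture viewer there is one more tool, called after "Request:" in YAML: its name, and indented under it one key for each argument. move_arm: Moves the arm, as the interface text tells. Shifts and turns lie within -1 to 1; 1 stands for 25 mm of shift or 4 degrees of turn. Its arguments: {"type":"object","properties":{"motion":{"type":"array","items":{"type":"array"}},"grip_force":{"type":"number"}},"required":["motion"]}

```bash
mkdir -p pics
cat > h.py <<'E'
from workcell import *
import numpy as np, cv2
def cam(n):
    c=camera_info(n); K=np.array([[c['fx'],0,c['cx']],[0,c['fy'],c['cy']],[0,0,1.]])
    return c,K,cv2.Rodrigues(np.array(c['rvec'],float))[0],np.array(c['tvec'],float).ravel()
def ray(n,u,v):
    c,K,R,t=cam(n); d=np.array([(u-c['cx'])/c['fx'],(v-c['cy'])/c['fy']]); s=d.copy()
    for _ in range(20): s=d/(1+c['k1']*(s@s))
    return -R.T@t, R.T@np.array([s[0],s[1],1])
def plane(n,u,v,z):
    o,d=ray(n,u,v); return o+d*(z-o[2])/d[2]
def proj(n,P):
    c,K,R,t=cam(n); p=R@np.array(P,float)+t; s=p[:2]/p[2]; s=s*(1+c['k1']*(s@s))
    return s*[c['fx'],c['fy']]+[c['cx'],c['cy']]
E
python3 - <<'E'
from h import *
a,b=grab_frame('side'),grab_frame('top')
cv2.imwrite('pics/s0.png',a);cv2.imwrite('pics/t0.png',b)
for n in('side','top'):print(n,ray(n,280,210))
print(state())
E
```

```text
side (array([ 496.03305259, -835.09641091,  516.46286226]), array([-0.06244099,  0.87268251, -0.4847023 ]))
top (array([ 348.75816629,  -60.87923892, 1102.45384775]), array([ 0.13724126,  0.02781509, -0.99033053]))
{'time_s': 0.1, 'qpos': array([-7.05889031e+01,  1.83483743e+01,  8.96994465e+01,  1.06760600e-03,
        7.20415635e+01, -1.14587383e+00]), 'qvel': array([-0.01952219, -0.02286062, -0.11303608, -0.03001837,  0.0314237 ,
        0.0010346 ]), 'effort': array([ 7.45602647e-04, -4.13331306e+01, -2.32509220e+01,  7.28800753e-02,
        4.21583815e-02, -4.26188262e-05]), 'ee_pos': array([ 201.76585206, -537.97057786,  213.20015444]), 'ee_rot': array([-1.79910654e+02, -2.80237624e-03,  2.05566386e+01]), 'force': array([-0.97653694,  0.24320791, -0.24867261]), 'torque': array([ 0.02029006,  0.01244969, -0.02743985]), 'gripper_force': 0.0, 'gripper_width': 90.84579035517002}
```

View pics/s0.png

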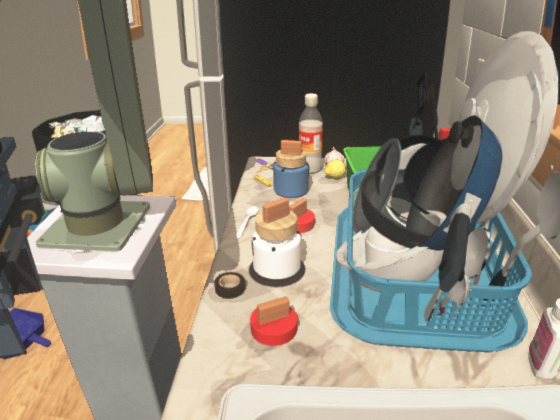

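View pics/t0.png

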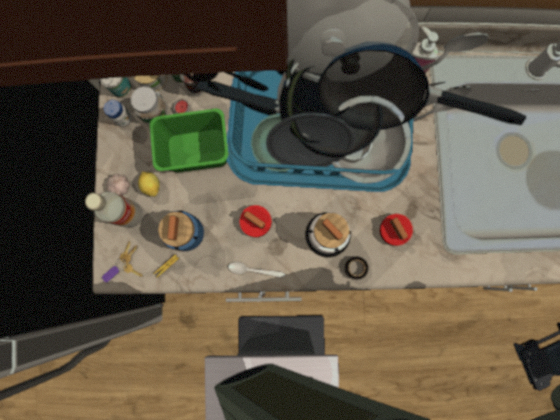

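The side view shows the white canister at (277,250) with a wooden lid and handle at (277,210), the blue canister at (291,175), and red lids at (274,322) and (300,218). In the top view the white canister is at (329,232), the blue one at (180,231), and the red lids at (255,221) and (396,229). The wooden lid on the white canister, which has the black foot, is the one meant. I'll confirm it in a crop.

Run:
```python
from h import *
a,b=cv2.imread('pics/s0.png'),cv2.imread('pics/t0.png')
A=cv2.resize(a[185:290,230:325],None,fx=4,fy=4,interpolation=2)
B=cv2.resize(b[200:270,295:365],None,fx=6,fy=6,interpolation=2)
cv2.imwrite('pics/c0.png',np.hstack([A,B]))
for p in[(331,230,145),(329,234,0)]:print(plane('top',*p))
print(plane('side',277,272,0),plane('top',180,231,139),plane('top',255,221,0),plane('top',396,229,0))
print(state()['time_s'])
```

```text
[ 436.49495682 -140.23714944  145.        ]
[ 440.19873881 -147.11439072    0.        ]
[ 439.80022817 -152.56521997    0.        ] [442.14216095 181.5930419  139.        ] [476.00658681  31.48533956   0.        ] [ 448.44838298 -309.89426436    0.        ]
0.1
```

View pics/c0.png

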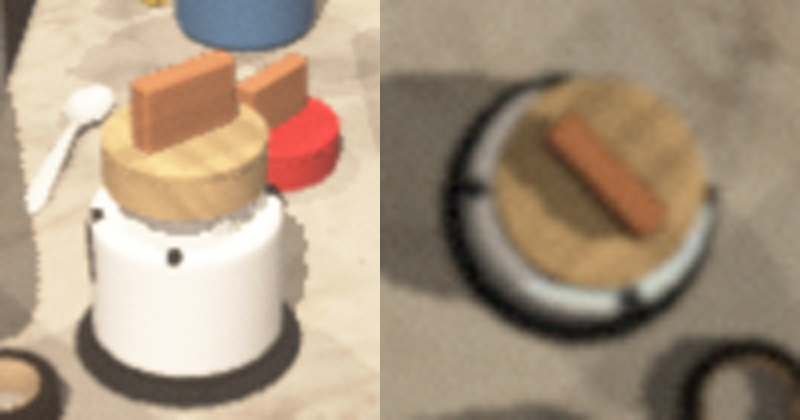

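Marks in the top crop: the black marks at (477,187) and (712,195) lie opposite each other, so they are the dots. The mark at (628,298) is a bar, because it is 70° clockwise of a dot. The handle is about 24° counter-clockwise of the bar, which fits the description. Next I'll refine the pose and check clearance to the rack and pans, since at the dots the gripper's long side points at them.

Run:
```python
from h import *
b=cv2.imread('pics/t0.png');a=cv2.imread('pics/s0.png')
def blob(im,lo,hi,x0,y0,x1,y1):
    m=np.zeros(im.shape[:2],np.uint8);hsv=cv2.cvtColor(im,cv2.COLOR_BGR2HSV)
    m[y0:y1,x0:x1]=cv2.inRange(hsv,lo,hi)[y0:y1,x0:x1]
    c=max(cv2.findContours(m,0,2)[0],key=cv2.contourArea);return c
print(cv2.cvtColor(b,cv2.COLOR_BGR2HSV)[[230,216,232],[333,340,320]])
c=blob(b,(4,145,110),(11,255,255),310,210,350,250);r=cv2.minAreaRect(c);print(r)
bx=cv2.boxPoints(r);W=np.array([plane('top',*p,149)[:2] for p in bx]);print(W.round(1),W.mean(0))
e=[W[1]-W[0],W[2]-W[1]];print([(np.linalg.norm(q),np.degrees(np.arctan2(q[1],q[0]))%180) for q in e])
px=lambda x,y:(295+(x-380)/6-.4,200+y/6-.4)
for z in(80,88):
    D1,D2,B=[plane('top',*px(*p),z)[:2] for p in[(477,187),(712,195),(628,298)]]
    an=lambda v:np.degrees(np.arctan2(v[1],v[0]))%180
    print(z,(D1+D2)/2,np.linalg.norm(D1-D2),'dots',an(D1-D2),'bar',an(B-(D1+D2)/2),np.linalg.norm(B-(D1+D2)/2))
for u,v in[(362,205),(400,140),(356,175),(337,255),(345,150)]:
    o,d=ray('side',u,v);print((u,v),[(o+d*(y-o[1])/d[1]).round() for y in(-300,-200,-150,-100,-50,0,50)])
for z in(0,120,200,250):print(z,[plane('top',*p,z)[:2].round() for p in[(335,188),(235,175),(300,185),(370,185),(320,150)]])
```

```text
[[ 12 157 164]
 [ 18 100 173]
 [ 18 121 146]]
((332.8999938964844, 228.70005798339844), (3.1622774600982666, 1.2649108171463013), 71.56504821777344)
[[ 441.5 -141.8]
 [ 442.3 -144.3]
 [ 436.  -146.2]
 [ 435.2 -143.6]] [ 438.76497031 -143.96536394]
[(np.float64(2.654427993450783), np.float64(107.12080485231454)), (np.float64(6.621401651509316), np.float64(16.503944634403553))]
80 [ 439.25565487 -144.06533036] 87.79016611606997 dots 86.6993999322481 bar 15.538470736299075 41.7506237046638
88 [ 438.5475741  -143.41445626] 87.10326828642592 dots 86.69939993224807 bar 15.538470736299047 41.42395371327663
(362, 205) [array([ 571., -300.,  230.]), array([ 585., -200.,  176.]), array([ 592., -150.,  150.]), array([ 599., -100.,  123.]), array([606., -50.,  96.]), array([613.,   0.,  69.]), array([620.,  50.,  42.])]
(400, 140) [array([ 613., -300.,  325.]), array([ 635., -200.,  290.]), array([ 646., -150.,  272.]), array([ 657., -100.,  254.]), array([667., -50., 236.]), array([678.,   0., 218.]), array([689.,  50., 200.])]
(356, 175) [array([ 560., -300.,  275.]), array([ 572., -200.,  230
[... 333 characters left out ...]
rray([570.,  50., -97.])]
(345, 150) [array([ 543., -300.,  310.]), array([ 552., -200.,  272.]), array([ 556., -150.,  252.]), array([ 561., -100.,  233.]), array([565., -50., 214.]), array([569.,   0., 194.]), array([574.,  50., 175.])]
0 [array([ 553., -166.]), array([592.,  80.]), array([562., -80.]), array([ 558., -251.]), array([ 649., -132.])]
120 [array([ 530., -154.]), array([565.,  64.]), array([539., -78.]), array([ 535., -231.]), array([ 616., -124.])]
200 [array([ 516., -147.]), array([548.,  54.]), array([523., -77.]), array([ 520., -217.]), array([ 595., -119.])]
250 [array([ 506., -142.]), array([537.,  48.]), array([514., -76.]), array([ 511., -208.]), array([ 581., -116.])]
```

Run:
```python
from h import *
a,b=cv2.imread('pics/s0.png'),cv2.imread('pics/t0.png')
A=cv2.resize(a[100:300,230:430],(400,400),interpolation=2)
B=cv2.resize(b[110:260,240:390],(400,400),interpolation=2)
for z in(0,50,100,150,200,250):
  p=proj('top',(530,-140,z));cv2.circle(B,tuple(int(x) for x in (p-[240,110])*2.667),2,(0,255,255),-1)
  p=proj('side',(530,-140,z));cv2.circle(A,tuple(int(x) for x in (p-[230,100])*2),2,(0,255,255),-1)
cv2.imwrite('pics/c1.png',np.hstack([A,B]))
```

```text
(no output)
```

View pics/c1.png

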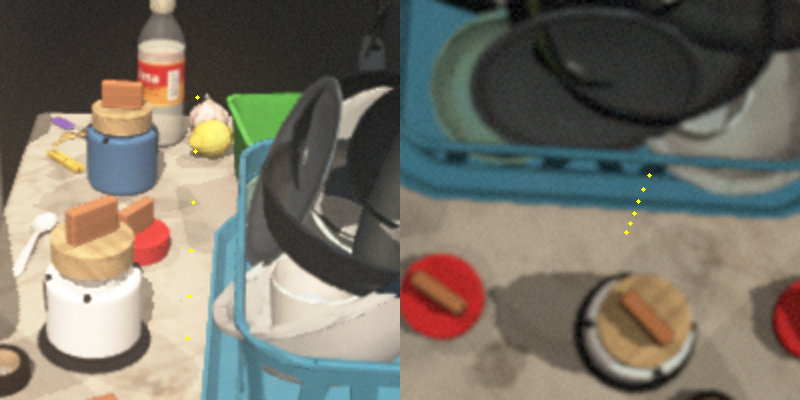

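Crop: the column at x=530 (yellow dots) is clear of the rack in both views, so the gripper body fits. Next is the handle fit.

Run:
```python
from h import *
def h(n,f,z,x0,y0,x1,y1):
    im=cv2.imread(f)[y0:y1,x0:x1];im=cv2.resize(im,None,fx=4,fy=4,interpolation=cv2.INTER_CUBIC)
    m=cv2.inRange(cv2.cvtColor(im,cv2.COLOR_BGR2HSV),(3,115,60),(14,255,255))
    c=max(cv2.findContours(m,0,2)[0],key=cv2.contourArea);r=cv2.minAreaRect(c)
    toP=lambda p:plane(n,x0+(p[0]+.5)/4-.5,y0+(p[1]+.5)/4-.5,z)[:2]
    W=np.array([toP(p) for p in cv2.boxPoints(r)]);print(n,W.mean(0))
    for q in(W[1]-W[0],W[2]-W[1]):print(np.linalg.norm(q),np.degrees(np.arctan2(q[1],q[0]))%180)
h('top','pics/t0.png',149,312,210,350,248)
# handle top face corners in side crop (x4 from 230,185): (132,85),(220,52),(238,66),(148,97)
P=[plane('side',230+x/4-.4,185+y/4-.4,149)[:2] for x,y in[(132,83),(220,52),(236,63),(148,96)]];P=np.array(P)
print(P.round(1),P.mean(0));
for q in(P[1]-P[0],P[2]-P[1]):print(np.linalg.norm(q),np.degrees(np.arctan2(q[1],q[0]))%180)
```

```text
top [ 438.23153216 -141.77496893]
17.53448358245233 133.64145245360416
52.76707769853049 43.20482613474667
[[ 417.  -158. ]
 [ 454.  -126.7]
 [ 461.8 -137.1]
 [ 425.1 -169.5]] [ 439.47998125 -147.83843264]
48.51094896255469 40.20986505321725
13.0009220056446 126.76973383763297
```

Request:
move_arm:
  motion:
    - [91,[0.557,0.927,0],[0,0,0.315]]
    - [91,[0.557,0.927,0],[0,0,0.315]]
    - [91,[0.557,0.927,0],[0,0,0.315]]
    - [91,[0.557,0.927,0],[0,0,0.315]]
    - [91,[0.557,0.927,0],[0,0,0.315]]
    - [91,[0.557,0.927,0],[0,0,0.315]]
    - [91,[0.557,0.927,0],[0,0,0.315]]
    - [91,[0.557,0.927,0],[0,0,0.315]]
    - [91,[0.557,0.927,0],[0,0,0.315]]
    - [91,[0.557,0.927,0],[0,0,0.315]]
    - [91,[0.557,0.927,0],[0,0,0.315]]
    - [91,[0.557,0.927,0],[0,0,0.315]]
    - [91,[0.557,0.927,0],[0,0,0.315]]
    - [91,[0.557,0.927,0],[0,0,0.315]]
    - [91,[0.557,0.927,0],[0,0,0.315]]
    - [91,[0.557,0.927,0],[0,0,0.315]]
    - [91,[0.557,0.927,0],[0,0,0.315]]
    - [60,[0,0,0],[0,0,0]]
    - [60,[0,0,0],[0,0,0]]

```text
time_s: 1.68
ee_pos: [438.7, -143.6, 213.6]
ee_rot: [-180.0, 0.0, 42.1]
force: [-0.1, 0.2, -0.1]
gripper_width: 80.4
gripper_force: 0.0
```

Request:
move_arm:
  motion:
    - [46,[0,0,-0.74],[0,0,0]]
    - [46,[0,0,-0.74],[0,0,0]]
    - [46,[0,0,-0.74],[0,0,0]]
    - [46,[0,0,-0.74],[0,0,0]]
    - [46,[0,0,-0.74],[0,0,0]]
    - [46,[0,0,0],[0,0,0]]
    - [46,[0,0,0],[0,0,0]]

```text
time_s: 2.27
ee_pos: [437.6, -145.0, 121.0]
ee_rot: [-179.9, 0.1, 41.9]
force: [-0.6, -0.1, 0.5]
gripper_width: 45.5
gripper_force: 0.0
```

Run:
```python
from h import *
a,b=grab_frame('side'),grab_frame('top')
A=cv2.resize(a[170:290,220:340],(480,480),interpolation=2)
cv2.imwrite('pics/c2.png',A)
s=state();print(s['force'],s['gripper_width'],s['ee_pos'])
```

```text
[-0.31426962  0.3367574  -0.33165333] 45.92647096713008 [ 439.12243705 -145.23821918  122.47299985]
```

View pics/c2.png

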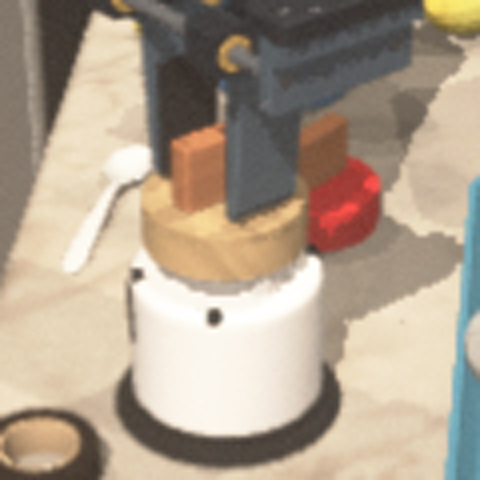

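The handle at (200,170) sits between the fingers, which clear the lid. I'll close gently.

Request:
move_arm:
  motion:
    - [30,[0,0,0],[0,0,0]]
    - [20,[0,0,0],[0,0,0]]
    - [10,[0,0,0],[0,0,0]]
    - [8,[0,0,0],[0,0,0]]
    - [8,[0,0,0],[0,0,0]]
    - [8,[0,0,0],[0,0,0]]
    - [8,[0,0,0],[0,0,0]]
    - [8,[0,0,0],[0,0,0]]
  grip_force: 12

```text
time_s: 3.03
ee_pos: [438.7, -144.4, 121.7]
ee_rot: [180.0, -0.0, 42.0]
force: [-0.0, -0.1, 2.6]
gripper_width: 13.8
gripper_force: 12.0
```

```bash
python3 -c "
from workcell import *
for k in('force','torque','gripper_width','gripper_force','ee_pos','ee_rot','qpos'):print(k,state()[k])"
```

```text
force [-0.02937701 -0.08640808  2.61971404]
torque [0.01493259 0.13612596 0.00796187]
gripper_width 13.81184294062241
gripper_force 12.000179886817932
ee_pos [ 438.6783593  -144.38514092  121.65837614]
ee_rot [ 1.79992915e+02 -4.10183358e-03  4.19765794e+01]
qpos [-1.96453175e+01  1.31016588e+01  1.11819694e+02  2.94645833e-04
  5.50704643e+01  2.83779346e+01]
```

Request:
move_arm:
  motion:
    - [8,[0,0,0],[0,0,0.69]]
    - [8,[0,0,0],[0,0,0.69]]
    - [8,[0,0,0],[0,0,0.69]]
    - [8,[0,0,0],[0,0,0.69]]
    - [8,[0,0,0],[0,0,0.69]]
    - [8,[0,0,0],[0,0,0.69]]
    - [8,[0,0,0],[0,0,0.69]]
    - [8,[0,0,0],[0,0,0.69]]
    - [8,[0,0,0],[0,0,0.69]]
    - [8,[0,0,0],[0,0,0.69]]
    - [8,[0,0,0],[0,0,0.69]]
    - [8,[0,0,0],[0,0,0.69]]
    - [8,[0,0,0],[0,0,0.69]]
    - [8,[0,0,0],[0,0,0.69]]
    - [8,[0,0,0],[0,0,0.69]]
    - [8,[0,0,0],[0,0,0.69]]
    - [8,[0,0,0],[0,0,0]]
    - [8,[0,0,0],[0,0,0]]

```text
time_s: 4.53
ee_pos: [438.4, -144.4, 121.2]
ee_rot: [-180.0, -0.0, 86.1]
force: [-0.3, 0.1, -2.2]
gripper_width: 14.3
gripper_force: 12.0
```

The force now shows the lid's weight hanging from the gripper, so it is over the slots. I'll lower it gently.

Request:
move_arm:
  motion:
    - [8,[0,0,-0.08],[0,0,0]]
    - [8,[0,0,-0.08],[0,0,0]]
    - [8,[0,0,-0.08],[0,0,0]]
    - [8,[0,0,-0.08],[0,0,0]]
    - [8,[0,0,0],[0,0,0]]
    - [8,[0,0,0],[0,0,0]]

```text
time_s: 5.03
ee_pos: [438.5, -144.4, 113.3]
ee_rot: [-180.0, -0.0, 86.1]
force: [0.3, -0.6, -1.7]
gripper_width: 13.9
gripper_force: 12.0
```

```bash
python3 -c "
from workcell import *
for k in('force','torque','gripper_width','ee_pos','ee_rot'):print(k,state()[k])"
```

```text
force [ 0.31195531 -0.59692303 -1.68908776]
torque [ 0.00696344 -0.06720059  0.03363516]
gripper_width 13.923568255427972
ee_pos [ 438.51630925 -144.4015027   113.26627393]
ee_rot [-1.79979258e+02 -6.41163093e-03  8.61289226e+01]
```

Request:
move_arm:
  motion:
    - [8,[0,0,-0.04],[0,0,0]]
    - [8,[0,0,-0.03],[0,0,0]]
    - [8,[0,0,0],[0,0,0]]
    - [8,[0,0,0],[0,0,0]]

```text
time_s: 5.37
ee_pos: [438.7, -144.4, 111.7]
ee_rot: [180.0, 0.0, 86.1]
force: [-0.6, 0.7, -0.5]
gripper_width: 14.0
gripper_force: 12.0
```

Request:
move_arm:
  motion:
    - [8,[0,0,0],[0,0,-0.85]]
    - [8,[0,0,0],[0,0,-0.85]]
    - [8,[0,0,0],[0,0,-0.85]]
    - [8,[0,0,0],[0,0,-0.85]]
    - [8,[0,0,0],[0,0,-0.85]]
    - [8,[0,0,0],[0,0,-0.85]]
    - [8,[0,0,0],[0,0,-0.85]]
    - [8,[0,0,0],[0,0,-0.85]]
    - [8,[0,0,0],[0,0,-0.85]]
    - [8,[0,0,0],[0,0,-0.85]]
    - [8,[0,0,0],[0,0,-0.85]]
    - [8,[0,0,0],[0,0,-0.85]]
    - [8,[0,0,0],[0,0,-0.85]]
    - [8,[0,0,0],[0,0,-0.85]]
    - [8,[0,0,0],[0,0,-0.85]]
    - [8,[0,0,0],[0,0,-0.85]]
    - [8,[0,0,0],[0,0,-0.85]]
    - [8,[0,0,0],[0,0,-0.85]]
    - [8,[0,0,0],[0,0,-0.85]]
    - [8,[0,0,0],[0,0,-0.85]]

```text
time_s: 7.03
ee_pos: [438.6, -144.4, 111.7]
ee_rot: [180.0, -0.0, 18.0]
force: [-0.0, 0.6, -1.6]
gripper_width: 13.7
gripper_force: 12.0
```

Request:
move_arm:
  motion:
    - [8,[0,0,0],[0,0,0]]
    - [8,[0,0,0],[0,0,0]]

```text
time_s: 7.2
ee_pos: [438.6, -144.4, 111.7]
ee_rot: [180.0, 0.0, 18.2]
force: [0.0, -0.1, -0.8]
gripper_width: 13.8
gripper_force: 12.0
```

```bash
python3 -c "
from workcell import *
for k in('force','torque','gripper_width','ee_pos','ee_rot'):print(k,state()[k])"
```

```text
force [ 0.02321342 -0.05395165 -0.76010721]
torque [0.0084921  0.02353758 0.03644506]
gripper_width 13.81908330099439
ee_pos [ 438.61358245 -144.40591594  111.71962805]
ee_rot [1.79996973e+02 2.21844228e-03 1.82237588e+01]
```

Now in 1° steps until the stop shows as torque.

Request:
move_arm:
  motion:
    - [8,[0,0,0],[0,0,-0.25]]
    - [8,[0,0,0],[0,0,-0.25]]
    - [8,[0,0,0],[0,0,-0.25]]
    - [8,[0,0,0],[0,0,0]]
    - [8,[0,0,0],[0,0,0]]

```text
time_s: 7.62
ee_pos: [438.6, -144.3, 111.7]
ee_rot: [-180.0, -0.0, 15.1]
force: [0.7, 0.3, -0.9]
gripper_width: 14.0
gripper_force: 12.0
```

```bash
python3 -c "
from workcell import *
for k in('force','torque','gripper_width','ee_pos','ee_rot'):print(k,state()[k])"
```

```text
force [ 0.73877371  0.33567129 -0.85691781]
torque [ 0.23176328 -0.01958417  0.04341906]
gripper_width 13.968259879259278
ee_pos [ 438.62434267 -144.2759165   111.70536143]
ee_rot [-1.79989885e+02 -1.12385977e-03  1.51448793e+01]
```

Request:
move_arm:
  motion:
    - [8,[0,0,0],[0,0,-0.25]]
    - [8,[0,0,0],[0,0,0]]
    - [8,[0,0,0],[0,0,0]]

```text
time_s: 7.87
ee_pos: [438.6, -144.0, 111.7]
ee_rot: [-180.0, -0.0, 14.1]
force: [0.2, 2.7, -0.9]
gripper_width: 13.7
gripper_force: 12.0
```

```bash
python3 -c "
from workcell import *
for k in('force','torque','gripper_width','ee_pos','ee_rot'):print(k,state()[k])"
```

```text
force [ 0.15211563  2.67046784 -0.9482693 ]
torque [ 0.59069485 -0.06745249  0.11060479]
gripper_width 13.746341651699721
ee_pos [ 438.62567608 -144.03256062  111.70544328]
ee_rot [-1.79962246e+02 -8.83961185e-03  1.41262872e+01]
```

Request:
move_arm:
  motion:
    - [8,[0,0,0],[0,0,-0.25]]
    - [8,[0,0,0],[0,0,0]]
    - [8,[0,0,0],[0,0,0]]

```text
time_s: 8.12
ee_pos: [438.6, -143.8, 111.7]
ee_rot: [-179.9, -0.0, 13.1]
force: [0.4, 4.7, -1.5]
gripper_width: 14.1
gripper_force: 12.0
```

Run:
```python
from h import *
s=state()
for k in('force','torque','ee_rot'):print(k,s[k])
a=grab_frame('side');cv2.imwrite('pics/c3.png',cv2.resize(a[170:290,220:340],(480,480),interpolation=2))
```

```text
force [ 0.4081586   4.74121783 -1.47566689]
torque [ 1.07408021 -0.16375652  0.18823243]
ee_rot [-1.79943892e+02 -1.03725754e-02  1.31291246e+01]
```

View pics/c3.png

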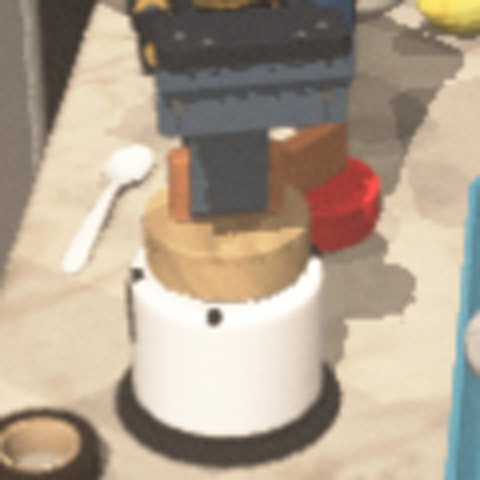

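The lid is down on the shoulder, its handle points along the bars, and the torque is rising at the stop, so it is home. I'll release and retreat.

Request:
move_arm:
  motion:
    - [16,[0,0,0],[0,0,0]]
    - [22,[0,0,0],[0,0,0]]
    - [32,[0,0,0],[0,0,0]]
    - [44,[0,0,0],[0,0,0]]
    - [44,[0,0,0],[0,0,0]]
    - [44,[0,0,0],[0,0,0]]
    - [44,[0,0,0.4],[0,0,0]]
    - [44,[0,0,0.8],[0,0,0]]
    - [44,[0,0,0.9],[0,0,0]]
    - [44,[0,0,0.9],[0,0,0]]
    - [44,[0,0,0.9],[0,0,0]]
    - [44,[0,-0.9,0],[0,0,0]]
    - [44,[0,-0.9,0],[0,0,0]]
    - [44,[0,-0.9,0],[0,0,0]]
    - [44,[0,-0.9,0],[0,0,0]]
    - [44,[0,-0.9,0],[0,0,0]]
    - [44,[0,-0.9,0],[0,0,0]]
    - [44,[0,-0.9,0],[0,0,0]]
    - [44,[0,0,0],[0,0,0]]
    - [44,[0,0,0],[0,0,0]]

```text
time_s: 9.83
ee_pos: [438.4, -302.6, 208.9]
ee_rot: [-180.0, 0.0, 13.0]
force: [0.4, 0.8, 0.1]
gripper_width: 43.7
gripper_force: 0.0
```

Run:
```python
from h import *
print(state()['time_s'],state()['force'])
a,b=grab_frame('side'),grab_frame('top');cv2.imwrite('pics/c4.png',np.hstack([cv2.resize(a[185:290,230:325],(400,440),interpolation=2),cv2.resize(b[200:270,295:365],(400,440),interpolation=2)]))
```

```text
9.8333 [0.35458193 0.77387834 0.12767723]
```

View pics/c4.png

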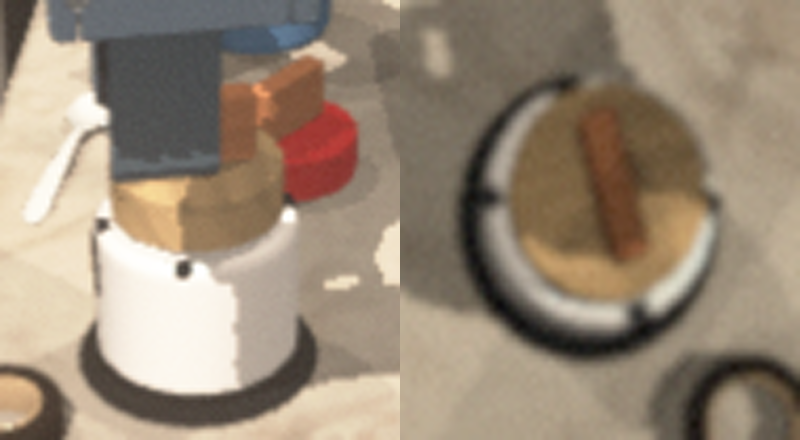

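The lid is level and seated at the lower height. Its handle, from (600,115) to (632,250), points at the bar at (637,315), and the gripper is well clear.

```bash
python3 -c "
from workcell import *
print(job_done())"
```

```text
the job is handed in; nothing more can be done
None
```

The lid on the white canister was turned back until it dropped at the dots, screwed clockwise to its stop and released; the blue canister was not approached, and the job was handed in at about 10 s.

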